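Proof-pull a glued stone teapot handle with a spring gauge

TASK

Proof-test the glued handle of the clamped stone teapot: stand the blue pull gauge on the table with its hook over the handle's bar and let go of it. Then take the gauge by its black pull grip, draw it straight away from the teapot until the green pointer is in the red band, never past it, and hold it there for a good second. Ease the grip gently all the way back in, do not let it snap, and leave the gauge standing hooked on the handle; keep the other things on the table where they are.

Things in the scene. Friction and masses are not known exactly. Their poses are not given: they have to be found in the camera images.
- teapot: Dark brown stone teapot (104 mm diameter, 107 mm high over the lid knob) clamped on a fixed wooden board 130 (x) x 150 (y) x 12 mm. Origin: centre of the board's underside, on the table; z up. The handle is a level stone loop on its -x side, the spout is on the +x side. It does not move.
- handle_bar (a point): Middle of the handle's outer bar: a round bar 12 mm thick along the teapot's y, its centre 36 mm above the table and 88 mm from the teapot's axis. 60 mm of it is clear between the two side arms, and about 30 mm of free space lies between the bar and the pot wall. Axes parallel to the teapot's.
- gauge: Loose pull gauge, 190 mm long, about 0.5 kg. Blue housing 100 (x) x 38 (y) x 56 (z) mm, stands flat on the table; origin: centre of its underside. Steel hook at its front (+x), black pull grip at its rear (-x). White scale on top: black tick every 10 mm, red band at x = -5 to -15 mm, green pointer. Hooked, it stands on the table, its x along the teapot's x.
- hook_throat (a point): Middle of the 24 mm gap between housing front (x = 50 mm) and hook lip, where the bar belongs: x = 62 mm of the gauge, 36 mm above its underside. The hook is 24 mm wide (y); its roof lies at 48 to 56 mm height and ends at x = 82 mm; its lip (x = 74 to 82 mm) hangs down to 24 mm height.
- pull_slide (a joint): How far the pull grip is drawn out (m): 0 home, grows as it moves to the gauge's -x, end stop 0.06. The pointer moves with it and is in the red band from 0.035 to 0.045. A spring draws it back: 3 N at home plus 2.5 N per 10 mm, so 13 N mid-band. When pulled, the gauge first slides some mm on the table until its lip meets the bar.
- pull_grip (a point): Middle of the pull grip at 82 mm height. The grip is an upright black paddle 16 (gauge's x) x 44 (y) mm, from 12 to 100 mm height, 94 mm behind the gauge's origin when home; 36 mm gap to the housing, bridged by a 12 mm rod at 30 mm height. It moves with the slide.
- pointer (a point): The green pointer on the housing's top (at x = +30 mm of the gauge when home); it moves with the slide.
- carved_pot: Bystander: small brown carved teapot on a 110 mm square dark red base, 92 mm high, loose. Origin: centre of its underside.
- stone_block: Bystander: grey stone block 100 x 80 x 60 mm, loose. Origin: centre of its underside.
- jar: Bystander: jar with a red cap, 66 mm diameter, 100 mm high, loose. Origin: centre of its underside.
Not all that is in view belongs to the job. Several things look just like the gauge: the one meant starts farthest from the robot's base.

How it is judged:
On the way, in this order (a step that is already met when the one before it is completed fails the run):
1. the gauge stands on the table, hooked over the handle's bar, grip home, let go of (x of hook_throat in the frame of handle_bar between -0.01 and 0.01 m and y of hook_throat in the frame of handle_bar between -0.026 and 0.026 m and z of hook_throat in the frame of handle_bar between -0.006 and 0.006 m and angle between gauge's own z axis and vertical below 0.1 rad and value of joint pull_slide below 0.004 m and contact force between the fingers and gauge below 0.1 N and linear speed of gauge below 0.02 m/s), for 0.3 s.
2. the grip is drawn out with the pointer in the red band (slide 35 to 45 mm), the hook pulling on the handle with over 4 N, for 0.8 s (value of joint pull_slide between 0.035 and 0.045 m and contact force between gauge and teapot above 4 N), for 0.8 s.
At the end, for the whole second after the job is handed in: The gauge stands upright on the table (tilt under 0.1 rad), still, let go of, with the bar inside its hook (hook throat within 10 mm of the bar's middle along the gauge's pull, 26 mm along the bar, 6 mm in height), its slide home (under 4 mm), and the bystanders within 30 mm of where they were (all of step 1 and distance of each of carved_pot, stone_block, jar from where it was at the start of the episode below 0.03 m); the robot touches nothing.
It fails at once if the pointer is drawn past the red band (slide over 47 mm): the handle is overloaded (value of joint pull_slide above 0.047 m).
It fails at once if the slide snaps back (faster than 0.25 m/s) (velocity of joint pull_slide below -0.25 m/s).
It fails at once if a bystander is knocked away (over 30 mm) (distance of any of carved_pot, stone_block, jar from where it was at the start of the episode above 0.03 m).
It also fails if it takes over 54 s, if anything falls off the work surface, if the arm or the gripper's body presses on something with over 40 N, if the wrist force passes 120 N, or if a joint passes its speed limit or range.

ROBOT

A 7-joint arm with a two-finger parallel gripper is mounted at the origin on the work surface. World frame = base frame: x ahead of the robot, y to its left, z up, the work surface at z = 0. Lengths are in m, angles in rad, forces in N, time in s.
With the tool pointing down it reaches from about 0.425 to 0.925 m from the base axis. Payload 6.8 kg.
Tool frame: the origin (TCP) lies at the very end of the fingers, on their centre line; the grasp point (between the pads) lies 19 mm behind it (grip_point_offset is the distance from the TCP to the grasp point, in m); z points along the fingers, y is the line along which they close (so a half turn about z gives the same grasp; the last joint's range is limited). The gripper opens to 85 mm and grips with 20 to 120 N. Pads are 22 mm wide; open, the fingers measure 114 mm over their backs; the gripper's body (76 mm by 85 mm) begins 54 mm behind the grasp point. The pads swing forward as they close: fully open they stand 13 mm farther back than shut.
Start: joints at [1.09, 0.477, 0.022, 1.555, -0.011, 1.109, -0.083], TCP at [0.246, -0.629, 0.231] pointing down, gripper open.
Joint ranges: [-2.96, 2.96], [-0.34, 2.1], [-1.41, 1.46], [0.24, 2.44], [-1.37, 4.51], [0.17, 1.92], [-2.96, 2.96]. Speed limits (rad/s): [2.39, 2.39, 3.14, 3.14, 3.14, 3.14, 3.14].

INTERFACE

Orientations are given as a unit quaternion [w, x, y, z].
In Python, from station import * gives the robot as it stands.
- The arm moves only by the tool carry_out, never from a script. Its argument "rows" is text: rows parted by semicolons, each of 4 numbers parted by spaces: the shift along the world's x, y, z in mm, then the turn about the world's z in degrees. In form: dx dy dz yaw; .... A call has 1 to 10 rows; each row shifts and turns the commanded pose from where the row before left it; what a row does not reach is not made up. A row lasts 1/8 s, in which the tool goes at most 62.5 mm and 10.7 degrees, less where a joint would pass 70% of its speed; a pose out of reach is approached as far as the arm can. A call is refused whole if a number of a shift passes 62.5 or a number of a turn 10.7, either way. A call with a gripper value outside its range is refused whole. "claw" is the finger opening in mm, from 0 to 85.4, set as the call begins (left out, the last holds). The fingers move at their own pace and stop on an object; "force" is the grip in N (left out, the last holds). Time passes only in rows, so rows that do not move let the fingers close. It gives the time, the measured TCP pose, the force, the opening and the grip force at its end, in the units of the state.
- get_obs(): the state, without advancing time (a new reading comes with each control period).
- read_camera(name): name is "side" or "top" or "wrist"; returns a dict with "img" (420x560x3 uint8, blue, green, red), "fov_y" (degrees; the focal length in pixels is half the picture's height over the tangent of half this angle, whatever the lens; pixels are square), "cx", "cy" (the principal point, pixels), "world_to_cam" (4x4, takes a point from world to camera coordinates). Camera axes: x right, y up, looking along -z (the intrinsics and any distortion apply to the point x, -y, -z); pixel columns grow to the right and rows downward; lengths in m; the calibration is good to about 2 mm. A picture is of the moment at which its call begins. There is no depth.
- hand_in(): hands the job in; it is judged then, once.
Trained networks look in the newest picture that a camera, given by its name, has taken for a name from the list of things; names that differ only in an ending like _2 or _b are one class to them, and where a whole thing is asked for, a point or a joint stands for the part that bears it (a point fixed in the world has none). Each returns a list of dicts, best first, with "confidence" (0 to 1); they miss things now and then, are a little off and sometimes report something else, mostly with a low value. They report only what shows in the picture. A call takes as long as a camera call. They do not tell look-alikes from the thing itself.
- recognise(camera, thing): "centre" ([column, row] in pixels, amid what is visible of it).
- outline_of(camera, thing): "pixels" (420x560 bool, what is visible of it) and "centre" ([column, row] in pixels, amid what is visible of it).
- place_of(camera, thing): "centre" ([column, row] in pixels: a listed point, or the origin of a listed thing).
The state is a dict: "t": time; "q": joint angles; "joint_vel": joint speeds; "joint_torque": joint torques, N m; "eef_pos": TCP position; "tool_rot": TCP orientation; "contact_force": force on the tool from outside, world axes, zero at the start; "torque": the same for the moment, N m; "gripper_width": opening from 0.0 (shut) to 1.0 (fully open); "grasp_force": force on a finger pad.
Only numpy, scipy, OpenCV 4.12 (cv2) and the standard library are available. Lean on these libraries where they do the work, as an engineer would, in place of code of your own. Each camera call takes 0.05 s, during which the arm holds its last target. There are 200 camera calls.

## Working session

There is one attempt and no reset: what is moved stays moved. The work goes in short steps, Python scripts to look and compute and a tool call to move; the robot and the scene stay as the last step left them, time stands still between calls to the robot, and variables do not carry over. Pictures are saved under pics/ and viewed, at most 10 in all, crops included, and the job is handed in when it is done.

Besides the shell and the picture viewer there is one more tool, called after "Call:" as name(argument=value, ...) on one line, values as JSON. carry_out: Moves the arm, as the interface text tells. Its arguments: {"type":"object","properties":{"rows":{"type":"string"},"claw":{"type":"number"},"force":{"type":"number"}},"required":["rows"]}

```bash
mkdir -p pics
cat > h.py <<'E'
from station import *
import numpy as np, cv2
def grab(n,save=None):
    c=read_camera(n)
    if save: cv2.imwrite('pics/'+save,c['img'])
    return c
def F(c): return c['img'].shape[0]/2/np.tan(np.radians(c['fov_y'])/2)
def proj(c,p):
    q=np.asarray(c['world_to_cam'])@np.append(p,1); f=F(c)
    return np.array([c['cx']+f*q[0]/-q[2], c['cy']-f*q[1]/-q[2]])
def ray(c,px):
    f=F(c); T=np.linalg.inv(np.asarray(c['world_to_cam']))
    d=T[:3,:3]@np.array([(px[0]-c['cx'])/f,-(px[1]-c['cy'])/f,-1]); return T[:3,3],d/np.linalg.norm(d)
def atz(c,px,z):
    o,d=ray(c,px); return o+d*(z-o[2])/d[2]
def tri(*cp):
    A=0;b=0
    for c,px in cp:
        o,d=ray(c,px); P=np.eye(3)-np.outer(d,d); A=A+P; b=b+P@o
    return np.linalg.solve(A,b)
E
python3 - <<'E'
from h import *
print({k:v for k,v in get_obs().items() if k in('t','eef_pos','tool_rot','gripper_width','contact_force')})
for n in('top','side','wrist'):
    c=grab(n,n+'0.png'); T=np.linalg.inv(c['world_to_cam']); print(n,T[:3,3].round(3),[k for k in c],c['fov_y'])
    for th in('gauge','teapot','handle_bar','hook_throat','pull_grip','pointer','carved_pot','stone_block','jar'):
        for r in place_of(n,th): print(' ',th,np.round(r['centre'],1),round(r['confidence'],2), atz(c,r['centre'],dict(handle_bar=.036,hook_throat=.036,pull_grip=.082,pointer=.056).get(th,0)).round(3))
a=cv2.imread('pics/top0.png');cv2.imwrite('pics/all.png',a)
E
```

```text
{'t': 0.0, 'eef_pos': array([ 0.24562831, -0.62808153,  0.23031745]), 'tool_rot': array([-8.89734076e-04,  9.82676789e-01,  1.85325344e-01, -2.31890416e-04]), 'contact_force': array([-0.60863828,  0.13630185,  0.05598514]), 'gripper_width': 1.000511574215424}
top [ 0.303 -0.021  1.248] ['img', 'fov_y', 'cx', 'cy', 'world_to_cam'] 43.94880592946691
  gauge [374.4 201.2] 0.94 [ 0.507 -0.248  0.   ]
  gauge [182.2 298.3] 0.94 [0.261 0.206 0.   ]
  gauge [302.2 256.1] 0.69 [ 0.369 -0.075  0.   ]
  gauge [393.7 347.2] 0.61 [ 0.163 -0.294  0.   ]
  teapot [139.5 166.2] 0.94 [0.577 0.328 0.   ]
  handle_bar [173.3 164.1] 0.84 [0.576 0.238 0.036]
  hook_throat [360.2 175.4] 0.96 [ 0.562 -0.207  0.036]
  hook_throat [324.9 235.9] 0.92 [ 0.416 -0.126  0.036]
  hook_throat [377.8 362.5] 0.89 [ 0.132 -0.25   0.036]
  hook_throat [198.9 318.2] 0.8 [0.219 0.159 0.036]
  pull_grip [142.3 272.4] 0.93 [0.318 0.283 0.082]
  pull_grip [412.5 230.8] 0.73 [ 0.429 -0.319  0.082]
  pull_grip [272.5 277.1] 0.51 [ 0.316 -0.007  0.082]
  pointer [185.5 309.4] 0.95 [0.239 0.187 0.056]
  pointer [312.9 246.4] 0
[... 657 characters left out ...]
7] 0.7 [0.224 0.161 0.036]
  hook_throat [314.9 221.8] 0.6 [ 0.414 -0.121  0.036]
  hook_throat [442.1 247.7] 0.57 [ 0.126 -0.249  0.036]
  pull_grip [228.  334.3] 0.87 [0.31  0.289 0.082]
  pull_grip [316.2 251.2] 0.8 [ 0.32  -0.001  0.082]
  pull_grip [427.4 192.6] 0.7 [ 0.235 -0.359  0.082]
  pull_grip [356.8 171. ] 0.63 [ 0.426 -0.318  0.082]
  pointer [315.5 223.1] 0.94 [ 0.397 -0.099  0.056]
  pointer [290.2 324. ] 0.91 [0.247 0.176 0.056]
  carved_pot [245.6 168. ] 0.67 [ 0.745 -0.209 -0.   ]
  stone_block [178.1 204. ] 0.84 [ 0.767  0.037 -0.   ]
  jar [149.4 235.3] 0.73 [ 0.726  0.168 -0.   ]
wrist [ 0.314 -0.603  0.375] ['img', 'fov_y', 'cx', 'cy', 'world_to_cam'] 67.42628718888541
```

View pics/top0.png

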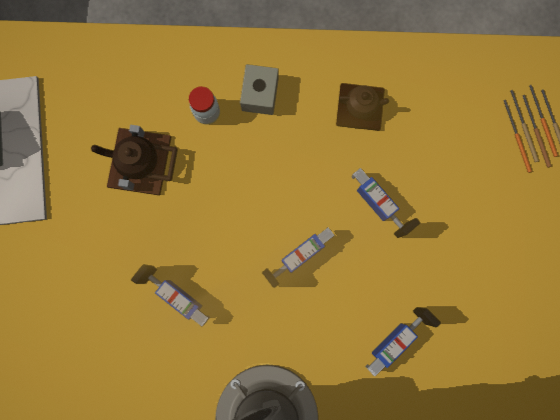

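View pics/side0.png

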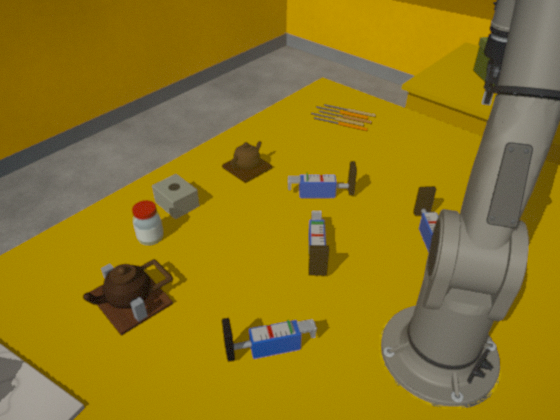

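Candidates for the gauge (top view pixels): (374,201), r≈0.56 m; (302,256), r≈0.38; (394,347), r≈0.34; (182,298), r≈0.33. I choose the one at (374,201) (side view ≈(318,186)), which is farthest from the base. The teapot is at top (140,166), with its handle to the right, towards -y.

Run:
```python
from h import *
t=grab('top');s=grab('side')
for nm,a,b in(('throat',(360.2,175.4),(296.8,183.1)),('grip',(412.5,230.8),(356.8,171)),('bar',(173.3,164.1),(163.1,267.4)),('teapot',(139.5,166.2),(131.1,298.3))):
    print(nm,tri((t,a),(s,b)).round(4))
for nm,c in(('top',t),('side',s)):
  for th in('teapot','gauge'):
    for r in outline_of(nm,th): print(nm,th,np.round(r['centre']),r['pixels'].sum(),round(r['confidence'],2))
A=cv2.resize(t['img'][150:260,330:440],(480,480),interpolation=3);B=cv2.resize(t['img'][115:205,85:195],(587,480),interpolation=3)
cv2.imwrite('pics/crop1.png',cv2.resize(np.hstack([A,B]),(800,360)))
```

```text
throat [ 0.5564 -0.2104  0.038 ]
grip [ 0.4284 -0.3198  0.0799]
bar [0.5756 0.2373 0.041 ]
teapot [0.5773 0.3278 0.0111]
top teapot [142. 162.] 3789 0.59
top gauge [177. 292.] 1495 0.92
top gauge [380. 201.] 1357 0.71
top gauge [400. 342.] 1504 0.62
top gauge [299. 256.] 1040 0.6
side teapot [129. 296.] 3913 0.88
side gauge [321. 181.] 1206 0.87
side gauge [427. 210.] 911 0.75
side gauge [270. 338.] 2358 0.59
side gauge [314. 250.] 1059 0.55
```

View pics/crop1.png

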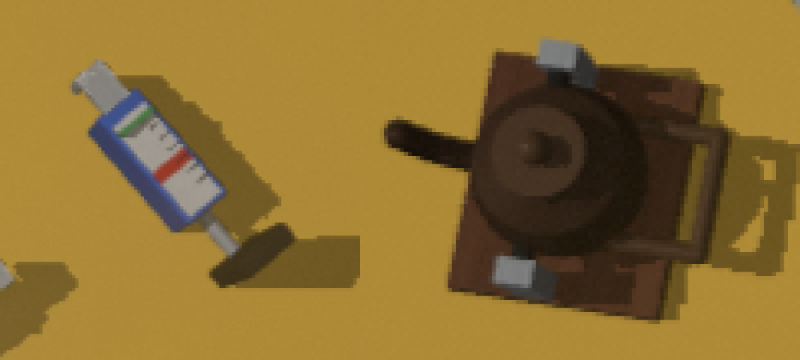

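Call:
carry_out(rows="30 50 10 4; 30 50 10 4; 30 50 10 4; 30 50 10 4; 30 50 10 4; 20 30 0 0; 0 0 0 0; 0 0 0 0", claw=85)

```text
t: 2.8
eef_pos: [0.4153, -0.3494, 0.2813]
tool_rot: [0.0, 0.936, 0.353, -0.0]
contact_force: [-0.7, -0.1, -0.3]
gripper_width: 0.995
grasp_force: 0.0
```

The crop shows the chosen gauge with its hook at upper left, green pointer near the front and dark grip at lower right. The teapot board is yawed about 80°, with the handle on the right. Next is the wrist view.

Run:
```python
from h import *
c=grab('wrist','w1.png'); T=np.linalg.inv(c['world_to_cam']); print(T[:3,3].round(3))
for th,z in(('gauge',0),('hook_throat',.036),('pull_grip',.082),('pointer',.056)):
    for r in place_of('wrist',th): print(th,np.round(r['centre'],1),round(r['confidence'],2),atz(c,r['centre'],z).round(4))
```

```text
[ 0.47  -0.302  0.425]
gauge [267.7  69.2] 0.97 [ 0.5045 -0.2508  0.    ]
gauge [88.2 52. ] 0.79 [ 0.3748 -0.0739  0.    ]
gauge [143.4 271.2] 0.58 [ 0.173  -0.2911 -0.    ]
hook_throat [ 86.7 287.8] 0.94 [ 0.1252 -0.2473  0.036 ]
pull_grip [188.7 296. ] 0.77 [ 0.239  -0.3542  0.082 ]
pull_grip [266.5 148. ] 0.67 [ 0.4383 -0.31    0.082 ]
pointer [268.8  26.5] 0.83 [ 0.5315 -0.232   0.056 ]
pointer [86.5 41.7] 0.83 [ 0.3947 -0.0975  0.056 ]
pointer [ 95.8 296.6] 0.64 [ 0.1395 -0.2661  0.056 ]
```

View pics/w1.png

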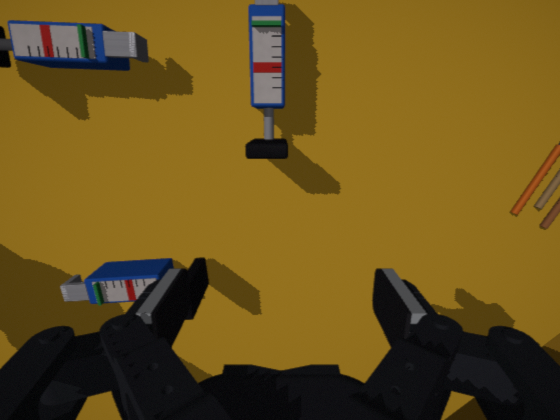

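The gauge is at wrist (267,65), nearly parallel to the tool. I'll move the camera over it and measure the white scale for the second view.

Call:
carry_out(rows="15 15 -20 0; 15 15 -20 0; 15 10 -20 0; 0 0 0 0; 0 0 0 0")

```text
t: 3.68
eef_pos: [0.4604, -0.3098, 0.2219]
tool_rot: [0.0, 0.936, 0.353, -0.0]
contact_force: [-0.7, 0.6, 0.1]
gripper_width: 0.994
grasp_force: 0.0
```

```bash
cat >> h.py <<'E'
def white(c,near,z=.056):
    "scale rectangle of the gauge nearest to pixel: centre and yaw-axis at height z"
    hsv=cv2.cvtColor(c['img'],cv2.COLOR_BGR2HSV)
    b=cv2.inRange(hsv,(100,120,40),(130,255,255))
    n,l,st,ce=cv2.connectedComponentsWithStats(cv2.morphologyEx(b,cv2.MORPH_CLOSE,np.ones((5,5))))
    i=[k for k in range(1,n) if st[k,4]>300]; i=min(i,key=lambda k:np.hypot(*(ce[k]-near)))
    pts=cv2.findNonZero((l==i).astype(np.uint8)); hull=cv2.convexHull(pts)
    m=np.zeros(b.shape,np.uint8); cv2.fillConvexPoly(m,hull,255)
    w=cv2.bitwise_and(m,cv2.bitwise_not(b)); w=cv2.morphologyEx(w,cv2.MORPH_OPEN,np.ones((5,5)))
    n,l,st,ce=cv2.connectedComponentsWithStats(w); k=1+np.argmax(st[1:,4])
    r=cv2.minAreaRect(cv2.findNonZero((l==k).astype(np.uint8)));return cv2.boxPoints(r)
E
python3 - <<'E'
from h import *
c=grab('wrist','w2.png'); print(get_obs()['eef_pos'].round(4),np.linalg.inv(c['world_to_cam'])[:3,3].round(3))
for th,z in(('gauge',0),('hook_throat',.036),('pull_grip',.082),('pointer',.056)):
    for r in place_of('wrist',th): print(th,np.round(r['centre'],1),round(r['confidence'],2),atz(c,r['centre'],z).round(4))
b=white(c,(268,200)); P=np.array([atz(c,p,.056) for p in b]);print(b.round(1),P.round(4),P.mean(0))
E
```

```text
[ 0.4604 -0.31    0.2222] [ 0.515 -0.263  0.365]
gauge [ 63.1 101. ] 0.84 [ 0.3734 -0.0712  0.    ]
gauge [264.4 116.8] 0.71 [ 0.5057 -0.2472  0.    ]
hook_throat [105.3 103.3] 0.94 [ 0.4129 -0.1224  0.036 ]
hook_throat [263.7  46.6] 0.83 [ 0.5542 -0.2073  0.036 ]
pull_grip [266.2 219.3] 0.75 [ 0.4385 -0.3117  0.082 ]
pointer [ 56.2 101.9] 0.94 [ 0.3902 -0.0962  0.056 ]
pointer [267.   82.4] 0.71 [ 0.5315 -0.2319  0.056 ]
[[247.  71.]
 [281.  71.]
 [281. 165.]
 [247. 165.]] [[ 0.5268 -0.2122  0.056 ]
 [ 0.547  -0.2352  0.056 ]
 [ 0.4835 -0.291   0.056 ]
 [ 0.4615 -0.2659  0.056 ]] [ 0.50472849 -0.25107161  0.056     ]
```

View pics/w2.png

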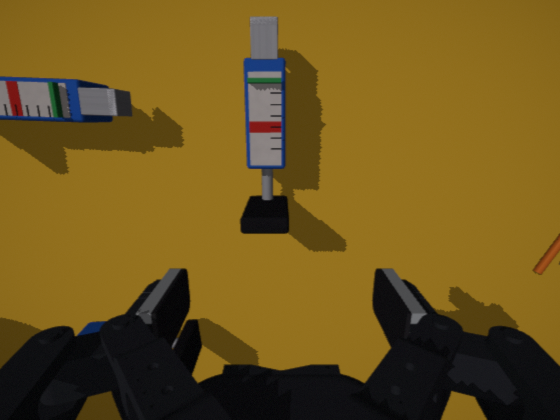

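Pointer and grip agree between both wrist heights: the pointer at z≈0.056 gives (0.5315,-0.232) in both. Gauge origin is ≈(0.505,-0.250), yaw ≈41°, which matches the tool. I'll grasp the housing.

Call:
carry_out(rows="22 30 0 0; 22 30 -20 0; 0 0 -50 0; 0 0 -50 0; 0 0 -50 0; 0 0 -24 0; 0 0 -10 0; 0 0 0 0; 0 0 0 0")

```text
t: 5.05
eef_pos: [0.5059, -0.2491, 0.0186]
tool_rot: [0.001, 0.936, 0.353, 0.001]
contact_force: [0.0, -0.2, 1.0]
gripper_width: 0.993
grasp_force: 0.0
```

Call:
carry_out(rows="0 0 0 0; 0 0 0 0; 0 0 0 0; 0 0 0 0; 0 0 0 0; 0 0 0 0; 0 0 0 0; 0 0 0 0", claw=25, force=50)

```text
t: 6.05
eef_pos: [0.5057, -0.2492, 0.018]
tool_rot: [0.001, 0.936, 0.353, 0.001]
contact_force: [-0.5, -1.6, 6.1]
gripper_width: 0.438
grasp_force: 51.4
```

Call:
carry_out(rows="0 0 30 0; 0 0 50 0; 0 0 50 0; 10 45 0 6; 10 60 0 9; 10 60 0 9; 10 60 0 9; 5 60 0 6; 0 50 0 0; 0 11 0 0")

```text
t: 7.3
eef_pos: [0.5479, 0.1024, 0.1464]
tool_rot: [-0.002, 0.762, 0.648, -0.0]
contact_force: [0.3, -0.5, -5.5]
gripper_width: 0.44
grasp_force: 52.2
```

Call:
carry_out(rows="0 0 0 0; 0 0 0 0; 0 0 0 0")

```text
t: 7.68
eef_pos: [0.5498, 0.0953, 0.147]
tool_rot: [0.0, 0.765, 0.644, -0.001]
contact_force: [0.5, -0.1, -4.5]
gripper_width: 0.438
grasp_force: 52.2
```

Run:
```python
from h import *
c=grab('wrist','w3.png'); o=get_obs();print(o['eef_pos'].round(4),o['q'].round(2))
for n in('wrist','top','side'):
  c=grab(n)
  for th,z in(('teapot',0),('handle_bar',.036),('hook_throat',.166),('pointer',.186),('pull_grip',.212)):
    for r in place_of(n,th): print(n,th,np.round(r['centre'],1),round(r['confidence'],2),atz(c,r['centre'],z).round(4))
```

```text
[0.5499 0.0957 0.1471] [ 0.1   0.43 -0.48  1.89  0.25  0.88 -0.68]
wrist handle_bar [283.1   2.2] 0.72 [0.577  0.2441 0.036 ]
wrist hook_throat [277.5 141.3] 0.82 [0.5593 0.1591 0.166 ]
wrist pointer [283.9 245. ] 0.83 [0.5557 0.1244 0.186 ]
wrist pull_grip [ 21.5 383.7] 0.91 [0.4693 0.1032 0.212 ]
wrist pull_grip [517.3 220.1] 0.22 [0.6185 0.1314 0.212 ]
top teapot [138.4 163.3] 0.59 [0.5839 0.3312 0.    ]
top hook_throat [197.2 315.8] 0.7 [0.2326 0.1433 0.166 ]
top hook_throat [197.  155.3] 0.66 [0.5678 0.161  0.166 ]
top hook_throat [374.3 361.6] 0.64 [ 0.1521 -0.2184  0.166 ]
top hook_throat [322.  235.9] 0.48 [ 0.4034 -0.1083  0.166 ]
top pointer [186.9 308.6] 0.91 [0.2475 0.1616 0.186 ]
top pointer [383.2 350.6] 0.56 [ 0.1766 -0.2324  0.186 ]
top pull_grip [142.4 269.7] 0.91 [0.3218 0.249  0.212 ]
top pull_grip [431.1 317.6] 0.84 [ 0.2451 -0.321   0.212 ]
top pull_grip [267.6 166.4] 0.44 [0.5377 0.0086 0.212 ]
side teapot [131.4 299. ] 0.95 [0.5881 0.3263 0.    ]
side teapot [241.9 171. ] 0.17 [ 0.7431 -0.1903 -0.    ]
side handle_bar [161.8 268.4] 0.88 [0.58  0.239 0.036]
side handle_bar [178.1 205.6] 0.22 [0.7254 0.0665 0.036 ]
side hook_throat [301.4 329.2] 0.86 [0.1739 0.2363 0.166 ]
side hook_throat [443.2 246. ] 0.77 [ 0.0853 -0.1154  0.166 ]
side hook_throat [185.5 209. ] 0.66 [0.5715 0.1545 0.166 ]
side hook_throat [314.4 223.5] 0.66 [0.3266 0.0041 0.166 ]
side pointer [317.5 222.1] 0.9 [0.3114 0.0146 0.186 ]
side pointer [196.6 201.1] 0.57 [0.5538 0.1347 0.186 ]
side pull_grip [425.3 192.4] 0.86 [ 0.1781 -0.1919  0.212 ]
side pull_grip [317.9 254.2] 0.84 [0.2383 0.1101 0.212 ]
side pull_grip [244.  169.1] 0.78 [0.533  0.0051 0.212 ]
side pull_grip [231.6 331.6] 0.61 [0.2358 0.3415 0.212 ]
```

View pics/w3.png

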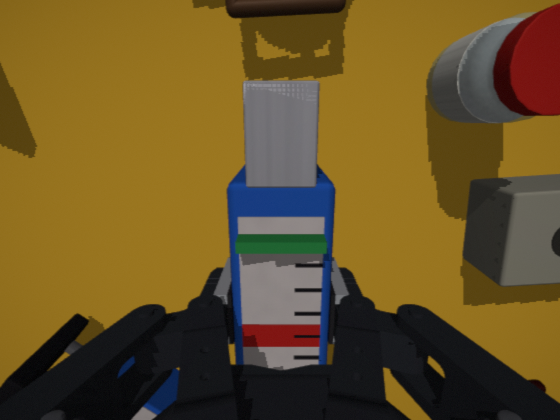

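The bar shows at the top, cols 228–345, row ~5; the hook is at (281,130). I'll step 35 mm closer so the whole handle is in view and measure it.

Call:
carry_out(rows="5 15 0 0; 0 20 0 0; 0 0 0 0; 0 0 0 0; 0 0 0 0")

```text
t: 9.25
eef_pos: [0.5548, 0.1319, 0.1472]
tool_rot: [0.0, 0.764, 0.645, -0.0]
contact_force: [-0.8, -0.3, -4.6]
gripper_width: 0.442
grasp_force: 52.2
```

Run:
```python
from h import *
o=get_obs();print(o['eef_pos'].round(4),o['tool_rot'].round(4)); q=o['tool_rot'];print('tool yaw',np.degrees(2*np.arctan2(q[2],q[1])))
for k in range(2):
  c=grab('wrist','w4.png')
  for th,z in(('teapot',0),('handle_bar',.036),('hook_throat',.166),('pointer',.186)):
    for r in place_of('wrist',th)[:1]: print(th,np.round(r['centre'],1),round(r['confidence'],2),atz(c,r['centre'],z).round(4))
print('proj throat guess', proj(c,(.5756,.2373,.036)))
```

```text
[0.5548 0.1319 0.1472] [ 1.000e-04  7.642e-01  6.450e-01 -2.000e-04]
tool yaw 80.33007604665032
handle_bar [287.1  63.2] 0.59 [0.5781 0.2415 0.036 ]
hook_throat [280.8 142.4] 0.94 [0.5653 0.1947 0.166 ]
pointer [283.1 243.5] 0.72 [0.5603 0.1612 0.186 ]
teapot [286.3  61.7] 0.69 [0.5794 0.2483 0.    ]
handle_bar [288.   61.4] 0.62 [0.5791 0.2427 0.036 ]
hook_throat [281.1 143.3] 0.81 [0.5654 0.1944 0.166 ]
pointer [281.2 243.8] 0.6 [0.5597 0.1612 0.186 ]
proj throat guess [284.57663119  70.09505092]
```

View pics/w4.png

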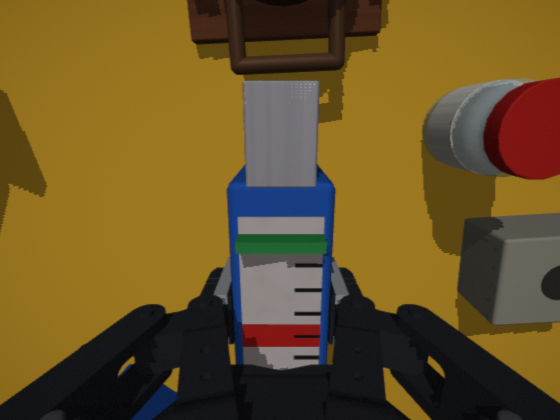

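The handle bar is at (288,63) and tilted about 2.7° relative to the image rows, as is the board edge, so the gauge needs about +2.7° of yaw. The hook's front edge is at row 82, centre col 281.5.

Run:
```python
from h import *
c=grab('wrist')
R=lambda a:np.array([[np.cos(a),-np.sin(a)],[np.sin(a),np.cos(a)]])
tcp=get_obs()['eef_pos'][:2]; u=np.array([np.cos(np.radians(80.33)),np.sin(np.radians(80.33))])
tip=atz(c,(281.5,82),.185)[:2]; print('throat from tip',tip-.020*u, 'front face', atz(c,(281.5,187),.185)[:2]+.012*u)
print('bar outer edge', [atz(c,p,.036).round(4) for p in((237,72),(343,67),(288,63.5))])
p,q=[atz(c,p,.036) for p in((237,72),(343,67))];d=p-q;print('yaw',np.degrees(np.arctan2(-d[0],-d[1]))-0, np.degrees(np.arctan2(d[1],d[0]))-90)
p,q=[atz(c,p,.012) for p in((194,41),(380,32))];d=p-q;print('yaw board',np.degrees(np.arctan2(d[1],d[0]))-90)
```

```text
throat from tip [0.56542945 0.19463248] front face [0.56522958 0.19343845]
bar outer edge [array([0.5405, 0.2423, 0.036 ]), array([0.6185, 0.2324, 0.036 ]), array([0.5788, 0.2416, 0.036 ])]
yaw 97.21507628528116 82.78492371471884
yaw board 82.78456081560535
```

Call:
carry_out(rows="4 11 0 1; 4 12 0 1; 4 12 0 0.5; 4 11 0 0; 0 0 -25 0; 0 0 -30 0; 0 0 -30 0; 0 0 0 0; 0 0 0 0; 0 0 0 0")

```text
t: 11.05
eef_pos: [0.572, 0.179, 0.0639]
tool_rot: [0.0, 0.75, 0.662, 0.001]
contact_force: [0.0, 1.0, -5.6]
gripper_width: 0.442
grasp_force: 52.0
```

Run:
```python
from h import *
o=get_obs();print(o['eef_pos'].round(4)); q=o['tool_rot'];print('tool yaw',np.degrees(2*np.arctan2(q[2],q[1])))
a=[]
w=grab('wrist');a.append(w['img']); cv2.imwrite('pics/w5.png',w['img'])
t=grab('top');s=grab('side')
z=o['eef_pos'][2]-.018
for n,c in(('wrist',w),('top',t),('side',s)):
  for th,zz in(('handle_bar',.036),('hook_throat',z+.036)):
    for r in place_of(n,th):
      p=atz(c,r['centre'],zz)
      if abs(p[1]-.24)<.06 and abs(p[0]-.58)<.06: print(n,th,np.round(r['centre'],1),round(r['confidence'],2),p.round(4))
B=np.array([.5788,.2405,.036]);print([proj(c,B).round(1) for c in(w,t,s)])
cv2.imwrite('pics/c5.png',np.hstack([cv2.resize(w['img'],(400,300)),cv2.resize(s['img'][200:320,90:250],(400,300),interpolation=3)]))
```

```text
[0.572  0.179  0.0639]
tool yaw 82.85655163880645
wrist hook_throat [283.1 140.7] 0.64 [0.5805 0.2426 0.0819]
top handle_bar [172.8 162.5] 0.68 [0.5802 0.2395 0.036 ]
top hook_throat [167.8 156.4] 0.43 [0.5837 0.2419 0.0819]
side handle_bar [165.  270.2] 0.7 [0.5701 0.2378 0.036 ]
side hook_throat [159.9 252.7] 0.9 [0.5821 0.2339 0.0819]
[array([279.5, 139.8]), array([172.3, 163.1]), array([161.6, 269. ])]
```

View pics/c5.png

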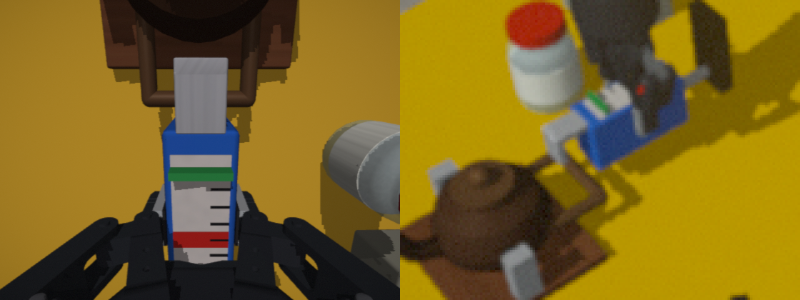

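The bar row in the wrist image is ~139.5, matching the projection (139.8), and the throat projects to row 140.7, so they are aligned. I'm descending.

Call:
carry_out(rows="0 -1 -8 0; 0 0 -10 0; 0 0 -10 0; 0 0 -10 0; 0 0 -4 0; 0 0 -2 0; 0 0 0 0; 0 0 0 0")

```text
t: 12.5
eef_pos: [0.5711, 0.1774, 0.0186]
tool_rot: [0.0, 0.75, 0.662, 0.0]
contact_force: [0.9, 0.3, -5.1]
gripper_width: 0.439
grasp_force: 52.4
```

Call:
carry_out(rows="0 0 -1 0; 0 0 0 0; 0 0 0 0")

```text
t: 12.88
eef_pos: [0.5712, 0.1774, 0.018]
tool_rot: [0.0, 0.75, 0.662, 0.0]
contact_force: [-1.9, -1.7, 5.4]
gripper_width: 0.44
grasp_force: 53.4
```

Call:
carry_out(rows="0 0 0 0; 0 0 0 0; 0 0 0 0; 0 0 0 0; 0 0 0 0; 0 0 0 0", claw=85)

```text
t: 13.62
eef_pos: [0.5709, 0.1774, 0.0173]
tool_rot: [0.0, 0.75, 0.662, 0.0]
contact_force: [0.2, -0.4, 0.8]
gripper_width: 0.994
grasp_force: 0.0
```

Call:
carry_out(rows="0 0 15 0; 0 0 30 0; 0 0 50 0; 0 -20 30 0; -5 -35 30 0; -7 -40 10 0; 0 0 0 0; 0 0 0 0; 0 0 0 0")

```text
t: 14.75
eef_pos: [0.5586, 0.0839, 0.1823]
tool_rot: [-0.0, 0.749, 0.663, 0.0]
contact_force: [0.5, -0.2, 0.2]
gripper_width: 0.992
grasp_force: 0.0
```

Run:
```python
from h import *
o=get_obs();print(o['eef_pos'].round(4))
w=grab('wrist','w6.png');t=grab('top');s=grab('side')
for n,c in(('wrist',w),('top',t),('side',s)):
  for th,zz in(('handle_bar',.036),('hook_throat',.036),('pull_grip',.082),('pointer',.056)):
    for r in place_of(n,th):
      p=atz(c,r['centre'],zz)
      if p[1]>.04 and p[0]>.5 or (th=='pull_grip' and p[0]>.5): print(n,th,np.round(r['centre'],1),round(r['confidence'],2),p.round(4))
b=white(w,(280,200));P=np.array([atz(w,p,.056) for p in b]);print(P.round(4),P.mean(0))
```

```text
[0.5586 0.0839 0.1823]
wrist handle_bar [435.   84.5] 0.7 [0.7016 0.1679 0.036 ]
wrist hook_throat [281.5   7.1] 0.86 [0.5785 0.2413 0.036 ]
wrist pull_grip [280.9 210. ] 0.78 [0.5588 0.0865 0.082 ]
wrist pointer [283.7  44.1] 0.69 [0.5763 0.2105 0.056 ]
top handle_bar [173.4 164. ] 0.62 [0.5766 0.2379 0.036 ]
top hook_throat [172.1 162.7] 0.82 [0.5797 0.2411 0.036 ]
top pointer [183.2 168.4] 0.43 [0.5623 0.2101 0.056 ]
top pointer [170.9 164.3] 0.32 [0.5712 0.2394 0.056 ]
side handle_bar [162.8 269.8] 0.69 [0.5749 0.2403 0.036 ]
side hook_throat [163.9 267.2] 0.77 [0.5794 0.2334 0.036 ]
side pull_grip [215.1 224.5] 0.92 [0.5578 0.0867 0.082 ]
side pull_grip [183.6 262.8] 0.64 [0.5181 0.2196 0.082 ]
side pull_grip [175.1 206.2] 0.37 [0.6823 0.1052 0.082 ]
side pointer [170.7 257.3] 0.62 [0.575  0.2133 0.056 ]
[[0.5607 0.2194 0.056 ]
 [0.591  0.2157 0.056 ]
 [0.5822 0.1315 0.056 ]
 [0.5489 0.1357 0.056 ]] [0.57071303 0.17557943 0.056     ]
```

View pics/w6.png

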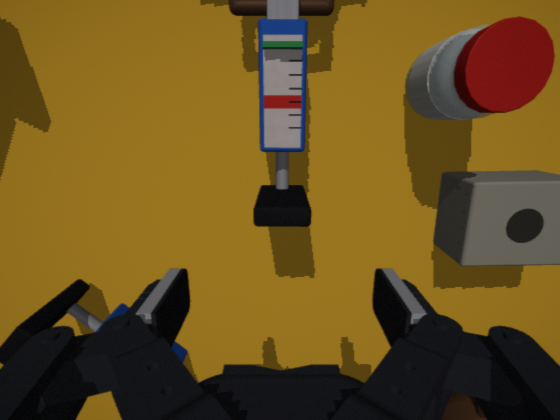

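The gauge stands hooked, with the bar at row ~5 and the hook over it. The grip is at (281,205) and the pointer at home (283,44). I'll lower onto the grip with the fingers straddling it along y.

Call:
carry_out(rows="0 1 -30 0; 0 1 -40 0; 0 0 -40 0; 0 0 -9 0; 0 0 0 0; 0 0 0 0")

```text
t: 16.25
eef_pos: [0.5601, 0.0847, 0.065]
tool_rot: [0.001, 0.75, 0.662, 0.001]
contact_force: [1.3, 0.0, -0.4]
gripper_width: 0.992
grasp_force: 0.0
```

Call:
carry_out(rows="0 0 0 0; 0 0 0 0; 0 0 0 0; 0 0 0 0; 0 0 0 0; 0 0 0 0; 0 0 0 0; 0 0 0 0", claw=30, force=60)

```text
t: 17.25
eef_pos: [0.5593, 0.0843, 0.064]
tool_rot: [0.0, 0.75, 0.662, 0.0]
contact_force: [-0.3, -0.6, 6.1]
gripper_width: 0.509
grasp_force: 61.0
```

Run:
```python
from h import *
o=get_obs();print(o['eef_pos'].round(4),o['contact_force'].round(1))
w=grab('wrist','w7.png')
for th,zz in(('hook_throat',.036),('pointer',.056)):
    for r in place_of('wrist',th)[:2]: print(th,np.round(r['centre'],1),round(r['confidence'],2),atz(w,r['centre'],zz).round(4))
```

```text
[0.5593 0.0843 0.064 ] [-0.3 -0.6  6.1]
```

```bash
cat >> h.py <<'E'
U=np.array([np.cos(np.radians(82.8)),np.sin(np.radians(82.8))])
def slide():
    c=read_camera('wrist'); hsv=cv2.cvtColor(c['img'],cv2.COLOR_BGR2HSV)
    def big(m):
        m=m.copy(); m[:,:200]=0; m[:,360:]=0
        n,l,st,ce=cv2.connectedComponentsWithStats(m)
        k=1+np.argmax(st[1:,4]); return st[k],ce[k]
    sg,g=big(cv2.inRange(hsv,(45,80,40),(80,255,255)))
    sb,b=big(cv2.inRange(hsv,(100,120,40),(130,255,255)))
    sr,r=big(cv2.inRange(hsv,(0,150,60),(8,255,255)))
    al=lambda row:atz(c,(g[0],row),.056)[:2]@U*1000
    G,Fr,R=al(g[1]),al(sb[1]),al(r[1]); o=get_obs()
    print('green',g.round(1),'red',sr,'front',sb[1],'| slide from front %.1f from red %.1f'%(Fr-G-20,40-(G-R)),'front along %.1f'%Fr,'tcp along %.1f'%(o['eef_pos'][:2]@U*1000),o['t'],o['contact_force'].round(1))
    return c
E
python3 -c "
from h import *
c=slide();cv2.imwrite('pics/w8.png',c['img'])"
```

```text
Traceback (most recent call last):
  File "h.py", line 39, in slide
    sg,g=big(cv2.inRange(hsv,(45,80,40),(80,255,255)))
         ~~~^^^^^^^^^^^^^^^^^^^^^^^^^^^^^^^^^^^^^^^^^^
  File "h.py", line 38, in big
    k=1+np.argmax(st[1:,4]); return st[k],ce[k]
        ~~~~~~~~~^^^^^^^^^^
ValueError: attempt to get argmax of an empty sequence
```

Call:
carry_out(rows="0 -2 0 0; 0 -3 0 0; -1 -3 0 0; 0 -3 0 0; -1 -4 0 0; 0 -4 0 0; 0 0 0 0; 0 0 0 0; 0 0 0 0")

```text
t: 18.58
eef_pos: [0.5572, 0.0666, 0.0636]
tool_rot: [-0.0, 0.75, 0.662, 0.001]
contact_force: [-0.9, 6.2, 4.8]
gripper_width: 0.503
grasp_force: 61.0
```

```bash
python3 -c "
from h import *
c=slide();cv2.imwrite('pics/w9.png',c['img'])"
```

```text
Traceback (most recent call last):
  File "h.py", line 39, in slide
    sg,g=big(cv2.inRange(hsv,(45,80,40),(80,255,255)))
         ~~~^^^^^^^^^^^^^^^^^^^^^^^^^^^^^^^^^^^^^^^^^^
  File "h.py", line 38, in big
    k=1+np.argmax(st[1:,4]); return st[k],ce[k]
        ~~~~~~~~~^^^^^^^^^^
ValueError: attempt to get argmax of an empty sequence
```

Run:
```python
from h import *
w=grab('wrist','w9.png');t=grab('top','t9.png');s=grab('side','s9.png')
for n,c in(('wrist',w),('top',t),('side',s)):
  for x in(30,-10,50): 
    o=np.array([.5710,.170]); print(n,x,proj(c,np.append(o+U*x/1000,.056)).round(1))
A=cv2.resize(w['img'],(400,300));B=cv2.resize(t['img'][150:195,160:220],(400,300),interpolation=3);C=cv2.resize(s['img'][220:280,155:235],(400,300),interpolation=3)
cv2.imwrite('pics/c9.png',np.vstack([np.hstack([A,B]),np.hstack([C,cv2.resize(s['img'],(400,300))])]))
```

```text
wrist 30 [283.9 -41.7]
wrist -10 [283.5  66.8]
wrist 50 [ 284.1 -103.6]
top 30 [187.9 163.3]
top -10 [204.8 165.9]
top 50 [179.5 162. ]
side 30 [175.3 254.2]
side -10 [189.8 246.2]
side 50 [167.9 258.3]
```

View pics/c9.png

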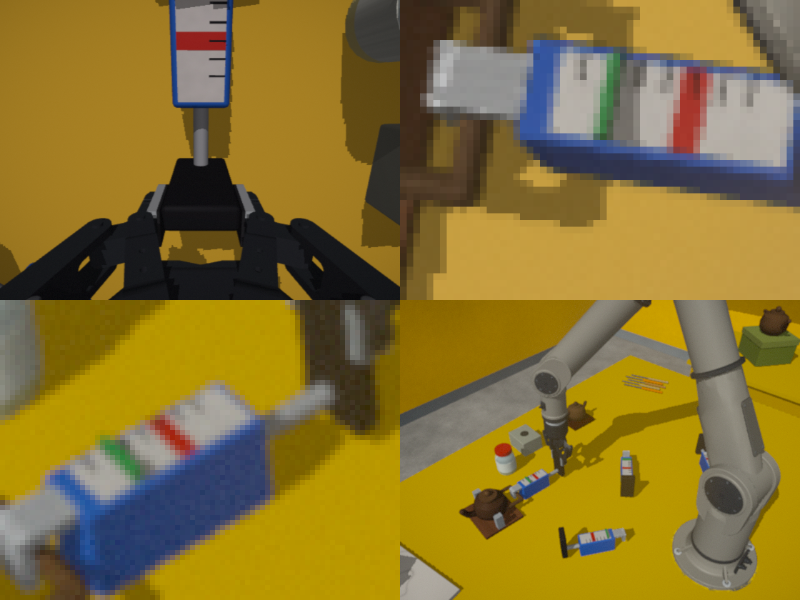

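The wrist view shows the red band (~row 57) and the housing rear edge (~row 147). In the top crop, green is 12.1 px from the red centre, so the slide is ≈11 mm and the lip is on the bar. I'll pull 20 mm more, then measure with the wrist camera.

Call:
carry_out(rows="0 -3 0 0; -1 -4 0 0; 0 -4 0 0; -1 -4 0 0; 0 -3 0 0; 0 -2 0 0; 0 0 0 0; 0 0 0 0")

```text
t: 19.77
eef_pos: [0.5549, 0.0485, 0.0635]
tool_rot: [-0.001, 0.749, 0.662, 0.002]
contact_force: [-0.2, 10.5, 2.0]
gripper_width: 0.505
grasp_force: 60.9
```

```bash
cat >> h.py <<'E'
def slide():
    c=read_camera('wrist'); hsv=cv2.cvtColor(c['img'],cv2.COLOR_BGR2HSV); o=get_obs()
    h,sat,v=hsv[:,283-25:283+12].astype(float).transpose(2,0,1)
    ok=(sat>130)&(v>50)
    rows=lambda m:np.where(m.mean(1)>.5)[0]
    g=rows(ok&(h>45)&(h<85));r=rows(ok&((h<6)|(h>174)));b=rows(ok&(h>100)&(h<130))
    al=lambda row:atz(c,(283,row),.056)[:2]@U*1000
    f=lambda a:None if len(a)==0 else(a.min(),a.max())
    print('green',f(g),'red',f(r),'blue',f(b))
    rear=al(b.max()+.5)
    if len(r): print('red band at x %.1f %.1f'%(al(r.min()-.5)-rear-50,al(r.max()+.5)-rear-50))
    if len(g): G=(al(g.min()-.5)+al(g.max()+.5))/2-rear-50; print('pointer x %.1f slide %.1f'%(G,30-G))
    print('tcp along %.1f'%(o['eef_pos'][:2]@U*1000),'rear',round(rear,1),o['t'],o['contact_force'].round(1))
    return c
E
python3 -c "
from h import *
c=slide()
h=cv2.cvtColor(c['img'],cv2.COLOR_BGR2HSV)
print([tuple(map(int,h[r,275])) for r in range(0,160,6)])"
```

```text
green None red (np.int64(0), np.int64(22)) blue (np.int64(102), np.int64(111))
red band at x -5.7 -14.1
tcp along 117.7 rear 193.3 19.825 [-0.5 10.6  1.5]
[(1, 205, 86), (1, 202, 87), (1, 201, 146), (1, 202, 145), (3, 15, 155), (3, 15, 155), (3, 15, 156), (6, 16, 157), (4, 13, 157), (9, 16, 157), (3, 15, 156), (7, 15, 156), (0, 15, 158), (7, 15, 158), (9, 16, 159), (3, 15, 158), (4, 13, 156), (111, 171, 137), (109, 206, 73), (140, 12, 66), (135, 8, 65), (135, 8, 66), (135, 8, 65), (130, 11, 67), (120, 4, 65), (135, 9, 109), (140, 7, 109)]
```

```bash
cat >> h.py <<'E'
def tops():
    o=get_obs(); print('tcp %.1f'%(o['eef_pos'][:2]@U*1000),o['t'],o['contact_force'].round(1))
    for n,ctr in(('top',(195,165)),('side',(182,250))):
        c=read_camera(n); im=c['img'].astype(float); B,G,R=im.transpose(2,0,1)
        yy,xx=np.mgrid[:420,:560]; m=(abs(xx-ctr[0])<25)&(abs(yy-ctr[1])<20)
        gw=np.clip(G-np.maximum(R,B)-15,0,None)*m; rw=np.clip(R-G*1.6-20,0,None)*(B>.6*G)*m
        bw=((B>1.6*R)&(B>60))*m*1.
        ce=lambda w:(np.array([(w*xx).sum(),(w*yy).sum()])/max(w.sum(),1e-6))
        al=lambda p:atz(c,p,.056)[:2]@U*1000
        g,r,b=ce(gw),ce(rw),ce(bw)
        print(n,'g',g.round(1),int(gw.sum()),'r',r.round(1),int(rw.sum()),'slide vs red %.1f'%(40-al(g)+al(r)),'al g %.1f r %.1f blue %.1f'%(al(g),al(r),al(b)))
E
python3 - <<'E'
from h import *
tops()
import h
print('-- at w9 stage')
_rc=h.read_camera
def fake(n):
    c=_rc(n); c['img']=cv2.imread({'top':'pics/t9.png','side':'pics/s9.png'}[n]); return c
h.read_camera=fake; h.tops()
E
```

```text
tcp 117.7 19.825 [-0.5 10.6  1.5]
top g [198.5 164.9] 791 r [203.2 167. ] 1149 slide vs red 28.2 al g 245.2 r 233.4 blue 258.8
side g [185.3 247.4] 1059 r [190.1 246.8] 377 slide vs red 30.5 al g 240.5 r 231.0 blue 256.8
-- at w9 stage
tcp 117.7 19.925 [-0.7 10.1  1.5]
top g [190.7 163.8] 766 r [202.8 166.7] 1959 slide vs red 10.9 al g 263.6 r 234.5 blue 258.2
side g [178.9 251.1] 1075 r [189.2 246.9] 615 slide vs red 14.1 al g 258.5 r 232.6 blue 257.1
```

All cues (top and side views, TCP travel, 10.5 N spring force) put the slide at ≈30 mm. I'll pull 10 mm more, slowly.

Call:
carry_out(rows="0 -2 0 0; -1 -2 0 0; 0 -2 0 0; 0 -2 0 0; 0 -1 0 0; 0 0 0 0; 0 0 0 0")

```text
t: 20.9
eef_pos: [0.5539, 0.0403, 0.0634]
tool_rot: [-0.001, 0.749, 0.663, 0.002]
contact_force: [0.4, 12.6, 1.0]
gripper_width: 0.508
grasp_force: 61.1
```

Run:
```python
from h import *
tops(); slide()
```

```text
tcp 109.5 20.9 [ 0.4 12.6  1. ]
top g [201.9 165.5] 686 r [203.8 167.5] 125 slide vs red 34.7 al g 237.0 r 231.8 blue 258.8
side g [188.2 245.4] 759 r [0. 0.] 0 slide vs red -242.7 al g 231.5 r -51.1 blue 256.9
green None red None blue (np.int64(82), np.int64(94))
tcp along 109.5 rear 192.4 21.05 [ 0.3 13.3  1.1]
```

The slide is now ≈38.5 mm with ~13 N pull. I'll nudge 1 mm and hold.

Call:
carry_out(rows="0 -1 0 0; 0 0 0 0; 0 0 0 0; 0 0 0 0; 0 0 0 0; 0 0 0 0; 0 0 0 0; 0 0 0 0; 0 0 0 0; 0 0 0 0")

```text
t: 22.3
eef_pos: [0.5539, 0.0395, 0.0634]
tool_rot: [-0.002, 0.749, 0.663, 0.002]
contact_force: [0.4, 13.3, 1.3]
gripper_width: 0.505
grasp_force: 61.1
```

Call:
carry_out(rows="0 0 0 0; 0 0 0 0; 0 0 0 0; 0 0 0 0; 0 0 0 0")

```text
t: 22.92
eef_pos: [0.5538, 0.0395, 0.0634]
tool_rot: [-0.002, 0.749, 0.663, 0.002]
contact_force: [-0.0, 12.4, 1.2]
gripper_width: 0.506
grasp_force: 61.1
```

Run:
```python
from h import *
tops(); slide()
```

```text
tcp 108.6 22.925 [-0.  12.4  1.2]
top g [202.4 165.5] 578 r [204.2 166.5] 44 slide vs red 35.5 al g 235.9 r 231.4 blue 259.3
side g [188.6 245.2] 946 r [0. 0.] 0 slide vs red -241.6 al g 230.5 r -51.1 blue 256.7
green None red None blue (np.int64(80), np.int64(92))
tcp along 108.6 rear 192.4 23.075 [-0.  13.2  1.1]
```

Held well over a second. Now easing back.

Call:
carry_out(rows="0 2 0 0; 1 3 0 0; 0 4 0 0; 1 4 0 0; 0 4 0 0; 0 4 0 0; 1 4 0 0; 0 4 0 0; 1 3 0 0; 0 2 0 0")

```text
t: 24.32
eef_pos: [0.5578, 0.0706, 0.0637]
tool_rot: [-0.0, 0.749, 0.662, 0.0]
contact_force: [-1.6, 4.4, 6.3]
gripper_width: 0.507
grasp_force: 61.8
```

Call:
carry_out(rows="0 2 0 0; 0 1 0 0; 0 1 0 0; 0 0 0 0; 0 0 0 0; 0 0 0 0")

```text
t: 25.08
eef_pos: [0.5581, 0.074, 0.0637]
tool_rot: [-0.0, 0.75, 0.662, 0.001]
contact_force: [-0.5, 4.1, 5.9]
gripper_width: 0.508
grasp_force: 61.7
```

Run:
```python
from h import *
tops(); slide()
```

```text
tcp 143.3 25.075 [-0.5  4.1  5.9]
top g [187.6 163.3] 766 r [202.8 166.6] 1948 slide vs red 3.5 al g 271.0 r 234.5 blue 259.3
side g [175.9 252.4] 1070 r [189.7 247.3] 729 slide vs red 6.6 al g 265.9 r 232.5 blue 256.8
green None red (np.int64(64), np.int64(87)) blue (np.int64(160), np.int64(165))
red band at x -5.5 -15.2
tcp along 143.3 rear 194.3 25.225 [-1.2  4.5  5.6]
```

Call:
carry_out(rows="0 1 0 0; 0 1 0 0; 0 1 0 0; 0 1 0 0; 0 1 0 0; 0 0 0 0; 0 0 0 0")

```text
t: 26.1
eef_pos: [0.5586, 0.0784, 0.0638]
tool_rot: [0.0, 0.75, 0.662, 0.001]
contact_force: [-0.3, 4.1, 5.9]
gripper_width: 0.509
grasp_force: 61.6
```

Run:
```python
from h import *
tops(); slide()
```

```text
tcp 147.7 26.1 [-0.3  4.1  5.9]
top g [185.7 163. ] 776 r [202.7 166.6] 2013 slide vs red -0.9 al g 275.5 r 234.6 blue 260.7
side g [174.4 253.4] 1153 r [189.2 246.8] 690 slide vs red 2.1 al g 270.4 r 232.4 blue 257.0
green None red (np.int64(75), np.int64(98)) blue (np.int64(169), np.int64(174))
red band at x -5.5 -15.5
tcp along 147.7 rear 194.4 26.25 [0.1 2.  5.2]
```

Call:
carry_out(rows="0 1 0 0; 0 0.5 0 0; 0 0 0 0; 0 0 0 0")

```text
t: 26.75
eef_pos: [0.5586, 0.0788, 0.0639]
tool_rot: [0.001, 0.75, 0.661, 0.0]
contact_force: [-0.5, 0.8, 6.5]
gripper_width: 0.509
grasp_force: 61.9
```

Run:
```python
from h import *
tops(); slide()
```

```text
tcp 148.2 26.75 [-0.5  0.8  6.5]
top g [185.6 163. ] 815 r [202.7 166.6] 1969 slide vs red -1.0 al g 275.8 r 234.7 blue 260.6
side g [174.3 253.5] 1061 r [189.4 247.1] 658 slide vs red 1.9 al g 270.8 r 232.7 blue 256.8
green None red (np.int64(76), np.int64(98)) blue (np.int64(169), np.int64(175))
red band at x -5.4 -15.0
tcp along 148.2 rear 194.4 26.9 [-0.8  1.8  7.4]
```

The slide is home: the grip moved 0.5 mm for 1.5 mm commanded, and the pull has dropped. I'll push a little farther, then release.

Call:
carry_out(rows="0 1 0 0; 0 1 0 0; 0 0 0 0; 0 0 0 0")

```text
t: 27.4
eef_pos: [0.5586, 0.079, 0.0641]
tool_rot: [0.002, 0.75, 0.661, -0.001]
contact_force: [-0.8, -3.1, 11.5]
gripper_width: 0.505
grasp_force: 62.4
```

Run:
```python
from h import *
tops(); slide()
```

```text
tcp 148.4 27.4 [-0.8 -3.1 11.5]
top g [185.5 163.1] 787 r [202.6 166.6] 1989 slide vs red -1.0 al g 275.9 r 234.9 blue 260.9
side g [174.2 253.5] 1002 r [189.7 247.6] 774 slide vs red 2.1 al g 270.9 r 233.0 blue 256.7
green None red (np.int64(76), np.int64(99)) blue (np.int64(169), np.int64(175))
red band at x -5.5 -15.4
tcp along 148.4 rear 194.6 27.55 [-1.  -1.5  9.9]
```

Call:
carry_out(rows="0 0 0 0; 0 0 0 0; 0 0 0 0; 0 0 0 0; 0 0 0 0; 0 0 0 0", claw=85)

```text
t: 28.3
eef_pos: [0.5578, 0.0819, 0.0633]
tool_rot: [-0.0, 0.75, 0.662, -0.0]
contact_force: [0.4, 1.0, 0.3]
gripper_width: 0.994
grasp_force: 0.0
```

Call:
carry_out(rows="0 0 15 0; 0 0 35 0; 0 0 50 0; 0 -10 30 0; 0 0 0 0; 0 0 0 0; 0 0 0 0; 0 0 0 0")

```text
t: 29.3
eef_pos: [0.5573, 0.072, 0.1924]
tool_rot: [-0.001, 0.75, 0.662, -0.001]
contact_force: [0.0, 0.5, 0.2]
gripper_width: 0.994
grasp_force: 0.0
```

Run:
```python
from h import *
tops()
w=grab('wrist','w10.png'); o=get_obs()
for n,c in(('wrist',w),('top',grab('top')),('side',grab('side'))):
  for th,zz in(('handle_bar',.036),('hook_throat',.036),('pull_grip',.082),('pointer',.056),('jar',0),('stone_block',0),('carved_pot',0)):
    for r in place_of(n,th):
      p=atz(c,r['centre'],zz)
      if p[0]>.52: print(n,th,round(r['confidence'],2),p.round(4))
b=white(w,(280,100));P=np.array([atz(w,p,.056) for p in b]);print(P.round(4))
```

```text
tcp 141.3 29.3 [0.  0.5 0.2]
top g [185.5 163.1] 753 r [202.6 166.6] 1908 slide vs red -1.0 al g 275.9 r 234.8 blue 263.1
side g [174.2 253.5] 978 r [189.5 247.3] 613 slide vs red 1.9 al g 270.9 r 232.9 blue 256.7
wrist handle_bar 0.31 [0.7485 0.0512 0.036 ]
wrist hook_throat 0.66 [0.5771 0.2073 0.036 ]
wrist hook_throat 0.6 [0.5781 0.2365 0.036 ]
wrist pull_grip 0.92 [0.5582 0.0816 0.082 ]
wrist pointer 0.71 [0.5762 0.2041 0.056 ]
wrist jar 0.7 [0.7197 0.1716 0.    ]
wrist stone_block 0.57 [0.7728 0.0364 0.    ]
wrist carved_pot 0.91 [ 0.7453 -0.2102  0.    ]
top handle_bar 0.67 [0.5743 0.2425 0.036 ]
top hook_throat 0.95 [0.577 0.235 0.036]
top pointer 0.49 [0.5693 0.199  0.056 ]
top stone_block 0.8 [0.762  0.0324 0.    ]
top stone_block 0.61 [0.5891 0.2522 0.    ]
top carved_pot 0.66 [ 0.747  -0.2051  0.    ]
side handle_bar 0.61 [0.5713 0.2359 0.036 ]
side pull_grip 0.85 [0.5639 0.0806 0.082 ]
side pointer 0.97 [0.5671 0.2072 0.056 ]
side jar 0.76 [0.7238 0.1765 0.    ]
side jar 0.59 [0.5989 0.2272 0.    ]
side stone_block 0.72 [0.7653 0.0378 0.    ]
side stone_block 0.52 [0.607 0.227 0.   ]
side carved_pot 0.77 [ 0.7456 -0.1921  0.    ]
side carved_pot 0.18 [0.6045 0.2074 0.    ]
[[0.5601 0.214  0.056 ]
 [0.5906 0.2102 0.056 ]
 [0.5816 0.1263 0.056 ]
 [0.5481 0.1305 0.056 ]]
```

The gauge stands about 5 mm behind the bar's centre, which is within the 10 mm limit. Its slide is home, the fingers are clear and the bystanders haven't moved. Handing in.

```bash
python3 -c "
from station import *
print(hand_in())"
```

```text
the job is handed in; nothing more can be done
None
```

The job is handed in, with no verdict shown: the gauge was hooked and let go of, pulled to about 39 mm (in the red band) for roughly 2 s at about 13 N, then eased home and left standing hooked, with the other things where they were.

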